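# Check the hand levers of two trolley handles

### The job

Two trolley handles stand on the bench for a lever check. With the outside of the fingers, press the short hand lever in as far as it goes, to see that it stops short of the bar, hold it there for half a second and let it spring right back out; then press the long hand lever in to its stop in the same way and finish while still holding it there. Push firmly but do not force the levers; do not grip them or touch the bars, and leave the things lying around where they are.

Things in the scene. Friction and masses are not known exactly. Their poses are not given: they have to be found in the camera images.
- short_stand: Fixed bench stand of the handle with the short lever: grey base plate 100 x 150 x 12 mm, one square column, a level bar on top. Origin under the base plate's centre, on the worktop; z up. The lever is on the -x side of the bar, pressed in towards +x. Yaw up to 0.35 rad either way. The two stands are alike but for the lever's length; either may be the left one.
- short_bar: Bar of the short lever's stand (origin and axes as the stand's; not to be touched): steel tube 22 mm thick along y from -85 to 100 mm, axis 135 mm high above the origin; rubber grip 32 mm thick at y = 20 to 104 mm; clamp block 40 x 34 x 36 mm at y = -8 mm (screw heads up to z = 157 mm); black bracket at y = -55 mm from the bar to 42 mm in front of it.
- short_press (a point): Point on the pressed (outer) face of the short lever, mid-height, 48 mm from the pivot along the blade; moves with it. Aluminium blade 8 mm thick, 14 mm high, 76 mm from pivot to the centre of a 15 mm ball at its free end. Site y axis: along the blade to the free end; x axis: square to the blade towards the bar (the way to press); z up.
- short_pivot (a point): Point on the short lever's upright pivot axis, at lever height (135 mm), fixed to the stand at x = -32, y = -55 mm. Axes as the stand's. Seen from above the lever turns clockwise when pressed.
- short_lever (a joint): Angle of the short lever about its upright pivot: 0 = right out (rest), 0.32 rad = against its fixed stop, about 15 mm short of the grip. A spring always drives it out: at the press point about 2 N to start it, 5 N just short of the stop; there it goes hard.
- long_stand: Fixed bench stand of the handle with the long lever: grey base plate 100 x 150 x 12 mm, one square column, a level bar on top. Origin under the base plate's centre, on the worktop; z up. The lever is on the -x side of the bar, pressed in towards +x. Yaw up to 0.35 rad either way. The two stands are alike but for the lever's length; either may be the left one.
- long_bar: Bar of the long lever's stand (origin and axes as the stand's; not to be touched): steel tube 22 mm thick along y from -85 to 100 mm, axis 135 mm high above the origin; rubber grip 32 mm thick at y = 20 to 104 mm; clamp block 40 x 34 x 36 mm at y = -8 mm (screw heads up to z = 157 mm); black bracket at y = -55 mm from the bar to 42 mm in front of it.
- long_press (a point): Point on the pressed (outer) face of the long lever, mid-height, 100 mm from the pivot along the blade; moves with it. Aluminium blade 8 mm thick, 14 mm high, 128 mm from pivot to the centre of a 15 mm ball at its free end. Site y axis: along the blade to the free end; x axis: square to the blade towards the bar (the way to press); z up.
- long_pivot (a point): Point on the long lever's upright pivot axis, at lever height (135 mm), fixed to the stand at x = -32, y = -55 mm. Axes as the stand's. Seen from above the lever turns clockwise when pressed.
- long_lever (a joint): Angle of the long lever about its upright pivot: 0 = right out (rest), 0.30 rad = against its fixed stop, about 15 mm short of the grip. A spring always drives it out: at the press point about 2 N to start it, 5 N just short of the stop; there it goes hard.
- instrument_top (a point): Obstacle: top of the tall beige instrument standing fixed on the worktop between the two stands, 240 mm (along x) x 126 mm (along y) x 285 mm high; the point is over its middle. Pass in front of it or well above it.
- timer: White desk timer, 58 x 58 x 18 mm, lying loose on the worktop; origin under its centre. Leave it alone.
- marker_1: Black marker pen, 126 x 14 x 14 mm, lying loose; origin under its centre, x along the pen. Leave it alone.
- beaker_1: Clear beaker, 64 mm wide, 82 mm high, standing loose; origin under its centre. Leave it alone.
- tape_roll: Roll of cream tape, 68 mm wide, 19 mm high, lying flat and loose; origin under its centre. Leave it alone.

How it is judged:
On the way, in this order (a step that is already met when the one before it is completed fails the run):
1. the short lever is pressed in to its stop (within 0.05 rad) by the fingers (value of joint short_lever above 0.27 rad and contact force between the fingers and short_stand above 2 N), for 0.5 s.
2. the short lever has sprung right back out (value of joint short_lever below 0.03 rad), for 0.2 s.
3. the long lever is pressed in to its stop (within 0.05 rad) by the fingers (value of joint long_lever above 0.25 rad and contact force between the fingers and long_stand above 2 N), for 0.5 s.
At the end, for the whole second after the job is handed in: The long lever is held by the fingers within 0.05 rad of its stop (joint above 0.25 rad, finger force above 2 N), and the short lever is right out (below 0.03 rad) (all of step 3 and value of joint short_lever below 0.03 rad); the arm keeps its last pose, push and grip.
It fails at once if a lever is forced (more than 40 N) (contact force between anything else and short_stand above 40 N or contact force between anything else and long_stand above 40 N).
It fails at once if a bar, its grip or bracket is touched with more than 2 N (contact force between any of the fingers, the arm and short_bar above 2 N or contact force between any of the fingers, the arm and long_bar above 2 N).
It fails at once if a lever is gripped between the fingers ((contact force between the fingers and short_stand above 0.5 N and x of the grasp point in the frame of short_press between -0.001 and 0.009 m and distance between the grasp point and short_press below 0.06 m) or (contact force between the fingers and long_stand above 0.5 N and x of the grasp point in the frame of long_press between -0.001 and 0.009 m and distance between the grasp point and long_press below 0.06 m)).
It fails at once if a bystander is moved more than 20 mm (distance of any of timer, marker_1, beaker_1, tape_roll from where it was at the start of the episode above 0.02 m).
It also fails if it takes over 54 s, if anything falls off the work surface, if the arm or the gripper's body presses on something with over 40 N, if the wrist force passes 120 N, or if a joint passes its speed limit or range.

### The arm

A 6-joint arm with a two-finger parallel gripper is mounted at the origin on a cart in front of the work surface, level with it; the furniture and walls round the work are solid. World frame = base frame: x ahead of the robot, y to its left, z up, the work surface at z = 0. Lengths are in m, angles in rad, forces in N, time in s.
With the tool pointing down it reaches from about 0.35 to 0.775 m from the base axis. Payload 5.5 kg.
Tool frame: the origin (TCP) lies at the very end of the fingers, on their centre line; the grasp point (between the pads) lies 19 mm behind it; x points along the fingers, y is the direction in which the jaws open and shut, and the axes are right-handed (so a half turn about x gives the same grasp; the last joint's range is limited). The gripper opens to 85 mm and grips with 20 to 120 N. Pads are 22 mm wide; open, the fingers measure 114 mm over their backs; the gripper's body (76 mm by 85 mm) begins 54 mm behind the grasp point. The pads swing forward as they close: fully open they stand 13 mm farther back than shut.
Start: joints at [-1.395, 0.313, 0.046, 1.304, 0, 1.431], TCP at [0.179, -0.547, 0.231] pointing down, gripper open.
Joint ranges: [-2.76, 2.76], [-0.86, 1.69], [-1.03, 1.26], [-2.2, 2.34], [-1.47, 1.5], [-3.14, 3.14]. Speed limits (rad/s): [2.57, 2.57, 3.14, 3.14, 3.14, 3.14].

### API

Orientations are given as a unit quaternion [w, x, y, z].
In Python, from workcell import env gives the robot as it stands.
- The arm moves only by the tool drive_tool, never from a script. Its argument "plan" is a list that holds one entry, the list of rows, each a list of 7 numbers: the shift along the tool's x, y, z in cm, then the turn, a rotation vector about the tool's x, y, z in degrees, then the opening, from 0 (shut) to 1 (fully open). In form: [[[tx, ty, tz, wx, wy, wz, fingers], ...]]. A call has exactly 5 rows; each row shifts and turns the commanded pose from where the row before left it, along the tool's axes as they then stand; what a row does not reach is not made up. A row lasts 1/12 s, in which the tool goes at most 41.7 mm and 7.16 degrees, less where a joint would pass 70% of its speed; a pose out of reach is approached as far as the arm can. A call with a gripper value outside its range is refused whole. The fingers move at their own pace and stop on an object; "squeeze" is the grip in N (left out, the last holds). Time passes only in rows, so rows that do not move let the fingers close, or fill a call up. It gives the time, the measured TCP pose, the force and the opening at its end, in the units of the state.
- env.get_state(): the state, without advancing time (a new reading comes with each control period).
- env.read_camera(name): name is "side" or "top"; returns the picture (420x560x3 uint8, red, green, blue); there is no depth.
- env.camera_model(name): a dict with "camera_matrix" (3x3 intrinsics, pixels), "camera_from_world" (4x4, takes a point from world to camera coordinates). Camera axes: x right, y down, z forward; pixel columns grow to the right and rows downward; lengths in m; the calibration is good to about 2 mm. A picture is of the moment at which its call begins. camera_model takes no time and is no camera call.
- env.hand_in(): hands the job in, once; it reports no verdict.
The state is a dict: "clock": time; "joint_pos": joint angles; "qvel": joint speeds; "tau": joint torques, N m; "tcp_pos": TCP position; "orientation": TCP orientation; "wrist_force": force on the tool from outside, world axes, zero at the start; "ft_torque": the same for the moment, N m; "finger_gap": finger opening in m.
Only numpy, scipy, OpenCV 4.12 (cv2) and the standard library are available. Lean on these libraries where they do the work, as an engineer would, in place of code of your own. Each camera call takes 0.05 s, during which the arm holds its last target.

## Working session

There is one attempt and no reset: what is moved stays moved. The work goes in short steps, Python scripts to look and compute and a tool call to move; the robot and the scene stay as the last step left them, time stands still between calls to the robot, and variables do not carry over. Pictures are saved under pics/ and viewed, and the job is handed in when it is done.

Besides the shell and the picture viewer there is one more tool, called after "Emit:" as name(argument=value, ...), one argument or row to a line, values as JSON. drive_tool: Moves the arm, as the interface text tells. Its arguments: {"type":"object","properties":{"plan":{"type":"array","items":{"type":"array","items":{"type":"array","items":{"type":"number"}}}},"squeeze":{"type":"number"}},"required":["plan"]}

```bash
ls; mkdir -p pics; python3 - <<'E'
from workcell import env
import cv2,numpy as np
for n in("side","top"):
    im=env.read_camera(n); cv2.imwrite(f"pics/{n}0.png",im[:,:,::-1]); m=env.camera_model(n); print(n,np.array(m["camera_matrix"]).round(1).tolist(),np.array(m["camera_from_world"]).round(4).tolist())
print(env.get_state())
E
```

```text
pics
side [[399.3, 0.0, 274.3], [0.0, 399.3, 216.3], [0.0, 0.0, 1.0]] [[-0.9919, -0.1266, -0.0099, 0.5568], [-0.0597, 0.5335, -0.8437, 0.1946], [0.1121, -0.8363, -0.5367, 1.2083], [0.0, 0.0, 0.0, 1.0]]
top [[459.3, 0.0, 284.7], [0.0, 459.3, 204.0], [0.0, 0.0, 1.0]] [[-0.0045, -1.0, -0.0053, -0.0338], [-0.9886, 0.0053, -0.1503, 0.544], [0.1503, 0.0046, -0.9886, 1.6314], [0.0, 0.0, 0.0, 1.0]]
{'clock': 0.1, 'joint_pos': array([-1.39459475e+00,  3.13938614e-01,  4.50936191e-02,  1.30361920e+00,
       -1.38443070e-05,  1.43118268e+00]), 'qvel': array([-0.00066012, -0.00031428,  0.00306834,  0.00120807,  0.0006331 ,
       -0.00016106]), 'tau': array([ 2.90095006e-03, -4.81727457e+01,  2.99244064e+01,  1.27516792e-02,
       -8.64258323e-05, -3.81125403e-06]), 'tcp_pos': array([ 0.17848745, -0.5461084 ,  0.2304909 ]), 'orientation': array([-0.11060457, -0.69829337, -0.11178355,  0.69832473]), 'wrist_force': array([-0.88909139,  0.44551315,  0.46359586]), 'ft_torque': array([ 0.04367354, -0.01101686, -0.02624669]), 'finger_gap': 0.0856700271519695}
```

View pics/side0.png

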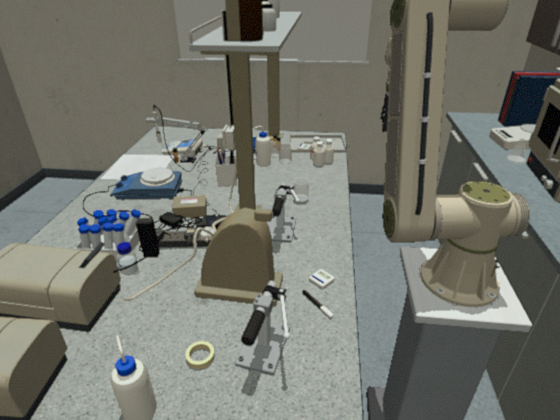

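View pics/top0.png

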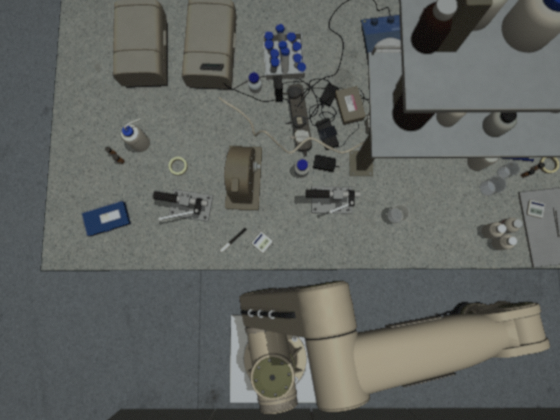

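The side view shows both stands: a near one at about (265,320) and a far one at about (285,205), with the beige instrument between them at about (240,260). In the top view the stands are at about (183,205) and (328,198). I'll enlarge crops of both.

```bash
python3 - <<'E'
import cv2
t=cv2.imread("pics/top0.png");s=cv2.imread("pics/side0.png")
cv2.imwrite("pics/tl.png",cv2.resize(t[175:240,140:225],None,fx=9,fy=9,interpolation=cv2.INTER_CUBIC))
cv2.imwrite("pics/tr.png",cv2.resize(t[175:240,285:370],None,fx=9,fy=9,interpolation=cv2.INTER_CUBIC))
cv2.imwrite("pics/sn.png",cv2.resize(s[275:375,225:325],None,fx=6,fy=6,interpolation=cv2.INTER_CUBIC))
cv2.imwrite("pics/sf.png",cv2.resize(s[170:250,255:335],None,fx=7,fy=7,interpolation=cv2.INTER_CUBIC))
E
```

```text
(no output)
```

View pics/tl.png

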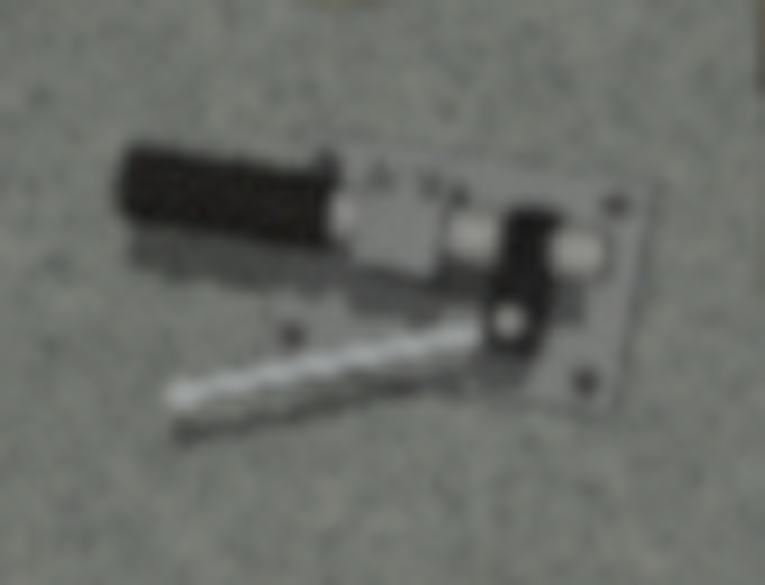

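View pics/tr.png

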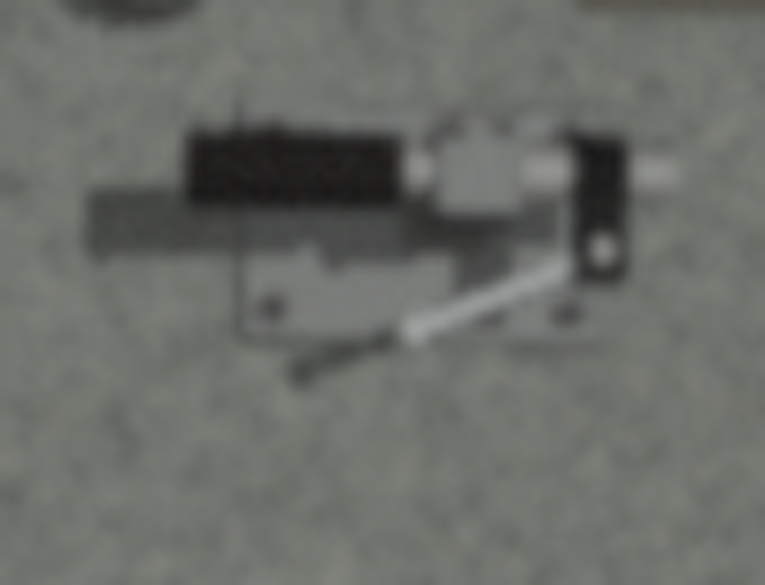

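View pics/sn.png

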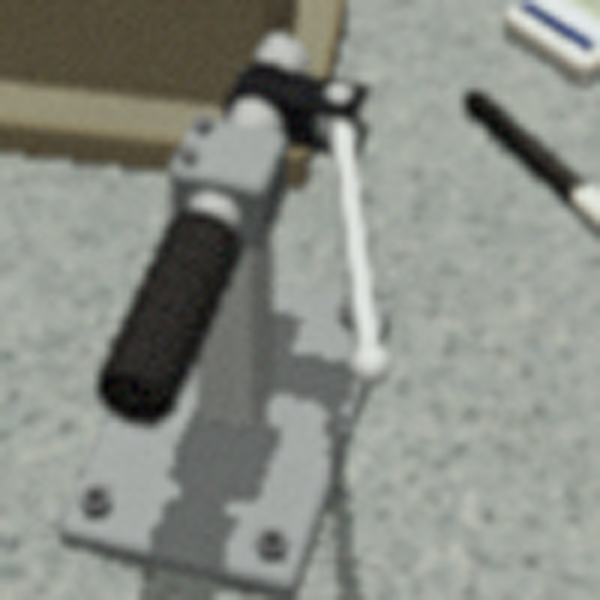

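View pics/sf.png

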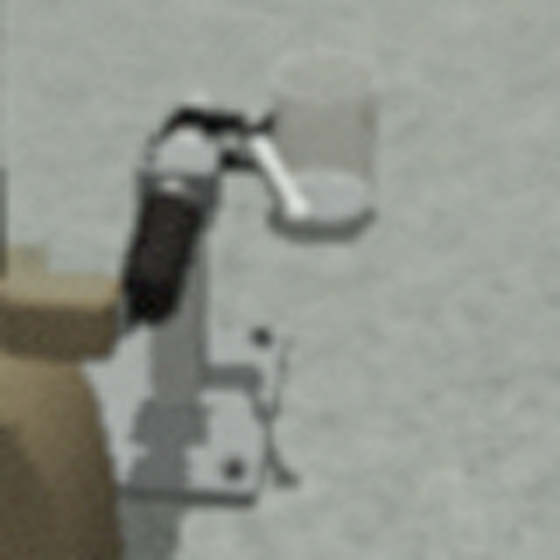

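Lever lengths show that the left stand (y>0) has the long lever and the right one the short lever. Pixels read off the crops:
- **Long, top crop:** pivot (509,321), ball (182,394), grip end (127,185), tube end (603,252).
- **Short, top crop:** pivot (602,250), ball (413,332), grip end (188,168), tube end (678,173).
- **Side crops:** long pivot (340,95) and ball (370,358), short pivot (262,122) and ball (297,210).

Next I fit the poses.

```bash
cat > h.py <<'E'
import numpy as np,cv2
from workcell import env
def P(n):
    m=env.camera_model(n);return np.array(m["camera_matrix"])@np.array(m["camera_from_world"])[:3]
def proj(n,X):
    q=P(n)@np.append(X,1);return q[:2]/q[2]
def unc(u,off,s): return (np.array(u,float)+.5)/s-.5+np.array(off)
def onz(n,u,z):
    M=P(n);A=np.array([M[0]-u[0]*M[2],M[1]-u[1]*M[2]]);b=-A[:,3]-A[:,2]*z
    return np.linalg.solve(A[:,:2],b)
def tri(a,b):
    A=[]
    for n,u in(("top",a),("side",b)):
        M=P(n);A+=[M[0]-u[0]*M[2],M[1]-u[1]*M[2]]
    A=np.array(A);return np.linalg.lstsq(A[:,:3],-A[:,3],rcond=None)[0]
E
python3 - <<'E'
from h import *
from scipy.optimize import least_squares
D={"long":dict(L=128,top=((140,175),9,dict(pivot=(509,321),ball=(182,394),grip=(127,185),tube=(603,252))),side=((225,275),6,dict(pivot=(340,95),ball=(370,358),tube=(283,45)))),
"short":dict(L=76,top=((285,175),9,dict(pivot=(602,250),ball=(413,332),grip=(188,168),tube=(678,173))),side=((255,170),7,dict(pivot=(262,122),ball=(297,210))))}
for k,d in D.items():
    px={c:{n:unc(u,d[c][0],d[c][1]) for n,u in d[c][2].items()} for c in("top","side")}
    for n in("pivot","ball"): print(k,n,"tri",tri(px["top"][n],px["side"][n]).round(4),"top@.135",onz("top",px["top"][n],.135).round(4))
    def pts(p):
        x,y,yaw,a,dz=p;R=np.array([[np.cos(yaw),-np.sin(yaw)],[np.sin(yaw),np.cos(yaw)]])
        loc=dict(pivot=(-.032,-.055,.148),grip=(0,.104,.135),tube=(0,-.085,.135),ball=(-.032-d["L"]/1e3*np.sin(a),-.055+d["L"]/1e3*np.cos(a),.135))
        return {n:np.append(R@v[:2]+[x,y],v[2]+dz) for n,v in loc.items()}
    def f(p):
        W=pts(p);r=[proj(c,W[n])-u for c in px for n,u in px[c].items()]
        return np.append(np.concatenate(r),p[4]*200)
    g=onz("top",px["top"]["pivot"],.14)
    s=least_squares(f,[g[0]+.03,g[1]+.05,0,.3,0]);print(k,"x,y,yaw,a,dz",s.x.round(4),"rms",np.sqrt(np.mean(s.fun**2)).round(2),{n:v.round(3).tolist() for n,v in pts(s.x).items()})
for n,u in dict(tim=(262,242),m1=(246,229),m2=(222,249),beak=(395,214),tape=(178,166)).items(): print(n,onz("top",u,.015).round(3))
for u in((228,147),(257,147),(228,208),(260,208)): print("instr",onz("top",u,.0).round(3))
E
```

```text
long pivot tri [0.5083 0.2643 0.1497] top@.135 [0.5096 0.2672]
long ball tri [0.4827 0.3893 0.141 ] top@.135 [0.4822 0.391 ]
long x,y,yaw,a,dz [ 0.5483  0.3132 -0.1418  0.3399  0.0039] rms 0.57 {'pivot': [0.509, 0.263, 0.152], 'grip': [0.563, 0.416, 0.139], 'tube': [0.536, 0.229, 0.139], 'ball': [0.484, 0.389, 0.139]}
short pivot tri [ 0.5314 -0.264   0.149 ] top@.135 [ 0.5341 -0.266 ]
short ball tri [ 0.5045 -0.1929  0.1396] top@.135 [ 0.5029 -0.1933]
short x,y,yaw,a,dz [ 0.5646 -0.2108 -0.0193  0.3758  0.0016] rms 0.41 {'pivot': [0.532, -0.265, 0.15], 'grip': [0.567, -0.107, 0.137], 'tube': [0.563, -0.296, 0.137], 'ball': [0.505, -0.194, 0.137]}
tim [0.408 0.047]
m1 [0.456 0.106]
m2 [0.383 0.193]
beak [ 0.508 -0.442]
tape [0.694 0.363]
instr [0.771 0.179]
instr [0.77  0.068]
instr [0.536 0.175]
instr [0.535 0.056]
```

```bash
cat >> h.py <<'E'
from scipy.spatial.transform import Rotation as Ro
def tool():
    s=env.get_state();w,x,y,z=s["orientation"];return s,Ro.from_quat([x,y,z,w]).as_matrix(),np.array(s["tcp_pos"])
ST=dict(long=(.5483,.3132,-.1418,.34,.100,.30),short=(.5646,-.2108,-.0193,.3758,.048,.32))
def press(k,th):  # press point, blade dir, normal (press dir), z=.135
    x,y,yaw,a,r,_=ST[k]; c=yaw+a-th
    pv=np.array([x,y])+np.array([[np.cos(yaw),-np.sin(yaw)],[np.sin(yaw),np.cos(yaw)]])@[-.032,-.055]
    b=np.array([-np.sin(c),np.cos(c)]);n=np.array([np.cos(c),np.sin(c)])
    return pv+r*b-.004*n,b,n
def rep(target=None,ydir=None):
    s,R,p=tool()
    print("t",round(s["clock"],2),"tcp",p.round(4),"F",np.round(s["wrist_force"],1),"gap",round(s["finger_gap"],3),"q",np.round(s["joint_pos"],2));print(R.round(3))
    if target is not None: print("shift tool cm",(R.T@(np.array(target)-p)*100).round(2))
    if ydir is not None:
        # tool x -> down, y -> +-ydir
        for sg in(1,-1):
            yy=sg*np.append(ydir,0)/np.linalg.norm(ydir);xx=np.array([0,0,-1.]);T=np.c_[xx,yy,np.cross(xx,yy)]
            print("turn",sg,np.degrees(Ro.from_matrix(R.T@T).as_rotvec()).round(1))
E
python3 - <<'E'
from h import *
for k in ST:
    for th in (0,ST[k][5]): print(k,th,*[v.round(4) for v in press(k,th)])
p,b,n=press("short",0.16)
rep(np.append(p-.06*n,.23),n)
E
```

```text
long 0 [0.4852 0.3605] [-0.1969  0.9804] [0.9804 0.1969]
long 0.3 [0.515  0.3632] [0.1016 0.9948] [ 0.9948 -0.1016]
short 0 [ 0.511  -0.2216] [-0.349   0.9371] [0.9371 0.349 ]
short 0.32 [ 0.5258 -0.2174] [-0.0365  0.9993] [0.9993 0.0365]
t 0.1 tcp [ 0.1785 -0.5461  0.2305] F [-0.9  0.4  0.5] gap 0.086 q [-1.39  0.31  0.05  1.3  -0.    1.43]
[[-0.     0.311 -0.951]
 [ 0.002 -0.951 -0.311]
 [-1.    -0.002 -0.   ]]
shift tool cm [  0.09 -21.27 -36.5 ]
turn 1 [-83.2  -0.1   0.1]
turn -1 [96.8  0.1  0.1]
```

Emit:
drive_tool(
  plan=[
    [[0, -1, -1.7, 0, 0, 0, 0], [0, -1.8, -3, 0, 0, 0, 0], [0, -1.8, -3, 0, 0, 0, 0], [0, -1.8, -3, 0, 0, 0, 0], [0, -1.8, -3, 0, 0, 0, 0]],
  ],
  squeeze=20,
)

```text
clock: 0.52
tcp_pos: [0.2838, -0.4246, 0.2308]
orientation: [-0.111, -0.698, -0.111, 0.698]
wrist_force: [0.6, -0.3, -0.5]
finger_gap: 0.0254
```

Emit:
drive_tool(
  plan=[
    [[0, -1.8, -3, 0, 0, 0, 0], [0, -1.8, -3, 0, 0, 0, 0], [0, -1.8, -3, 0, 0, 0, 0], [0, -1.8, -3, 0, 0, 0, 0], [0, -1.8, -3, 0, 0, 0, 0]],
  ],
)

```text
clock: 0.93
tcp_pos: [0.3986, -0.2923, 0.231]
orientation: [-0.111, -0.698, -0.111, 0.698]
wrist_force: [-0.6, -0.4, 0.3]
finger_gap: -0.0001
```

```bash
python3 -c "
from h import *
rep((.46,-.23,.23))"
```

```text
t 0.93 tcp [ 0.3986 -0.2923  0.231 ] F [-0.6 -0.4  0.3] gap -0.0 q [-0.8   0.16 -0.16  1.26 -0.    2.03]
[[-0.     0.31  -0.951]
 [ 0.    -0.951 -0.31 ]
 [-1.    -0.     0.   ]]
shift tool cm [ 0.1  -4.02 -7.77]
```

Emit:
drive_tool(
  plan=[
    [[0, -1.4, -2.6, 0, 0, 0, 0], [0, -1.4, -2.6, 0, 0, 0, 0], [0, -1.2, -2.5, 0, 0, 0, 0], [0, 0, 0, 4, 0, 0, 0], [0, 0, 0, 4, 0, 0, 0]],
  ],
)

```text
clock: 1.35
tcp_pos: [0.4596, -0.2304, 0.2308]
orientation: [-0.062, -0.704, -0.062, 0.705]
wrist_force: [-0.4, 0.4, -0.2]
finger_gap: 0.0003
```

Emit:
drive_tool(
  plan=[
    [[2.5, 0, 0, 0, 0, 0, 0], [3, 0, 0, 0, 0, 0, 0], [3, 0, 0, 0, 0, 0, 0], [2.5, 0, 0, 0, 0, 0, 0], [0, 0, 0, 0, 0, 0, 0]],
  ],
)

```text
clock: 1.77
tcp_pos: [0.4553, -0.2296, 0.1161]
orientation: [-0.06, -0.702, -0.064, 0.707]
wrist_force: [-1.0, 0.7, -0.1]
finger_gap: 0.0
```

```bash
python3 -c "
from h import *
rep((.515,-.218,.117))
for n in ('side','top'):
    im=env.read_camera(n)[:,:,::-1]
    c=im[170:250,255:335] if n=='side' else im[160:240,285:370]
    cv2.imwrite(f'pics/{n}1.png',cv2.resize(c,None,fx=7,fy=7,interpolation=cv2.INTER_CUBIC))
"
```

```text
t 1.77 tcp [ 0.4553 -0.2296  0.1161] F [-1.   0.7 -0.1] gap 0.0 q [-0.62  0.26 -0.32  1.   -0.    2.34]
[[-0.008  0.175 -0.984]
 [ 0.006 -0.984 -0.175]
 [-1.    -0.007  0.007]]
shift tool cm [-0.13 -0.1  -6.08]
```

View pics/side1.png

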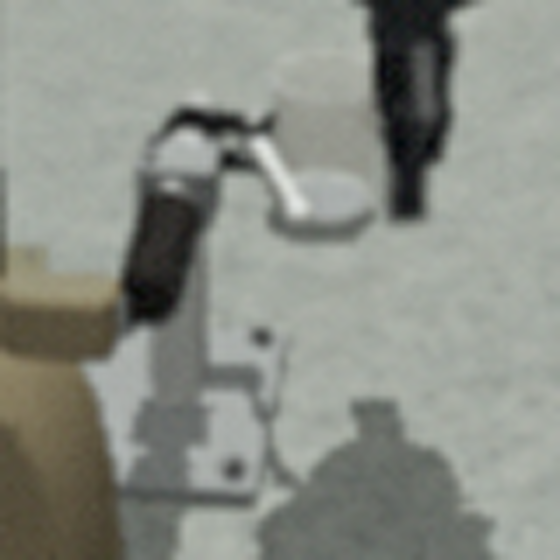

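View pics/top1.png

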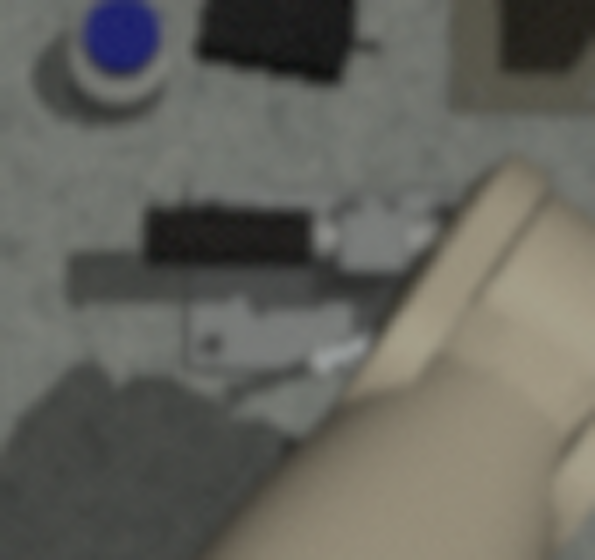

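The side crop shows the shut fingertip at (407,215), clear of the short lever's ball at (297,210). The height is right, so I push in along tool −z.

Emit:
drive_tool(
  plan=[
    [[0, 0, -1.5, 0, 0, 0, 0], [0, 0, -1.2, 0, 0, 0, 0], [0, 0, -0.5, 0, 0, 0, 0], [0, 0, -0.3, 0, 0, 0, 0], [0, 0, 0, 0, 0, 0, 0]],
  ],
)

```text
clock: 2.28
tcp_pos: [0.4943, -0.2261, 0.1221]
orientation: [0.063, 0.705, 0.062, -0.704]
wrist_force: [-0.7, -0.0, 0.1]
finger_gap: -0.0
```

Emit:
drive_tool(
  plan=[
    [[0, 0, -0.3, 0, 0, 0, 0], [0, 0, -0.3, 0, 0, 0, 0], [0, 0, -0.3, 0, 0, 0, 0], [0, 0, 0, 0, 0, 0, 0], [0, 0, 0, 0, 0, 0, 0]],
  ],
)

```text
clock: 2.7
tcp_pos: [0.5016, -0.2243, 0.1212]
orientation: [-0.062, -0.704, -0.062, 0.705]
wrist_force: [-1.9, -0.1, 1.9]
finger_gap: 0.0001
```

Emit:
drive_tool(
  plan=[
    [[0.1, 0, -0.2, 0, 0, 0, 0], [0.1, 0, -0.2, 0, 0, 0, 0], [0.1, 0, -0.2, 0, 0, 0, 0], [0, 0, 0, 0, 0, 0, 0], [0, 0, 0, 0, 0, 0, 0]],
  ],
)

```text
clock: 3.12
tcp_pos: [0.5078, -0.2233, 0.1181]
orientation: [-0.062, -0.704, -0.062, 0.705]
wrist_force: [-3.2, -0.8, 1.4]
finger_gap: 0.0001
```

```bash
python3 -c "
from h import *
rep((.515,-.218,.117))
for n in ('side','top'):
    im=env.read_camera(n)[:,:,::-1]
    c=im[170:250,255:335] if n=='side' else im[160:240,285:370]
    cv2.imwrite(f'pics/{n}2.png',cv2.resize(c,None,fx=7,fy=7,interpolation=cv2.INTER_CUBIC))
"
```

```text
t 3.12 tcp [ 0.5078 -0.2233  0.1181] F [-3.2 -0.8  1.4] gap 0.0 q [-0.56  0.33 -0.21  1.03 -0.    2.41]
[[-0.001  0.175 -0.985]
 [-0.    -0.985 -0.175]
 [-1.    -0.     0.001]]
shift tool cm [ 0.11 -0.39 -0.8 ]
```

View pics/side2.png

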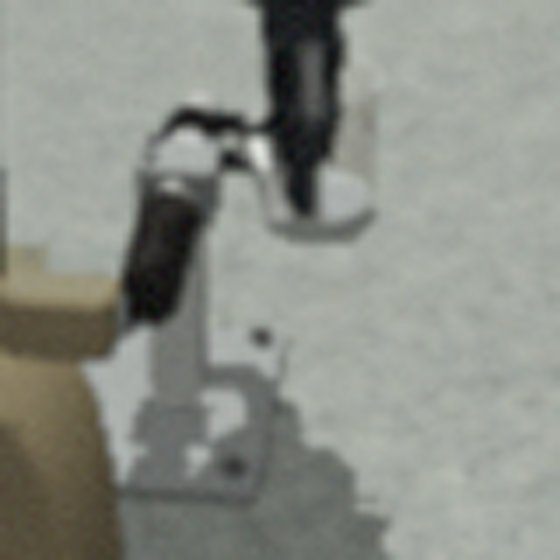

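The side crop shows the finger at (305,200) against the lever at (270,190), and the reading is about 3 N of spring force. I continue in small steps.

Emit:
drive_tool(
  plan=[
    [[0, -0.1, -0.2, 0, 0, 0, 0], [0, 0, -0.2, 0, 0, 0, 0], [0, 0, -0.1, 0, 0, 0, 0], [0, 0, 0, 0, 0, 0, 0], [0, 0, 0, 0, 0, 0, 0]],
  ],
)

```text
clock: 3.63
tcp_pos: [0.5125, -0.2215, 0.1182]
orientation: [-0.062, -0.704, -0.062, 0.705]
wrist_force: [-4.1, -3.3, -0.1]
finger_gap: 0.0
```

Emit:
drive_tool(
  plan=[
    [[0, 0, -0.1, 0, 0, 0, 0], [0, 0, -0.1, 0, 0, 0, 0], [0, 0, 0, 0, 0, 0, 0], [0, 0, 0, 0, 0, 0, 0], [0, 0, 0, 0, 0, 0, 0]],
  ],
)

```text
clock: 4.05
tcp_pos: [0.5142, -0.2211, 0.1181]
orientation: [-0.062, -0.704, -0.062, 0.705]
wrist_force: [-4.7, -1.7, 0.6]
finger_gap: -0.0001
```

Emit:
drive_tool(
  plan=[
    [[0, 0, -0.1, 0, 0, 0, 0], [0, 0, -0.1, 0, 0, 0, 0], [0, 0, 0, 0, 0, 0, 0], [0, 0, 0, 0, 0, 0, 0], [0, 0, 0, 0, 0, 0, 0]],
  ],
)

```text
clock: 4.47
tcp_pos: [0.516, -0.2208, 0.1181]
orientation: [-0.062, -0.704, -0.062, 0.705]
wrist_force: [-5.7, -4.1, 0.6]
finger_gap: 0.0001
```

Emit:
drive_tool(
  plan=[
    [[0, 0, -0.1, 0, 0, 0, 0], [0, 0, 0, 0, 0, 0, 0], [0, 0, 0, 0, 0, 0, 0], [0, 0, 0, 0, 0, 0, 0], [0, 0, 0, 0, 0, 0, 0]],
  ],
)

```text
clock: 4.88
tcp_pos: [0.5163, -0.2207, 0.1181]
orientation: [-0.062, -0.703, -0.062, 0.705]
wrist_force: [-7.7, -3.2, 1.4]
finger_gap: -0.0001
```

Emit:
drive_tool(
  plan=[
    [[0, 0, -0.1, 0, 0, 0, 0], [0, 0, 0, 0, 0, 0, 0], [0, 0, 0, 0, 0, 0, 0], [0, 0, 0, 0, 0, 0, 0], [0, 0, 0, 0, 0, 0, 0]],
  ],
)

```text
clock: 5.3
tcp_pos: [0.5164, -0.2207, 0.1181]
orientation: [-0.062, -0.703, -0.062, 0.706]
wrist_force: [-9.7, -3.9, 3.2]
finger_gap: 0.0003
```

Emit:
drive_tool(
  plan=[
    [[0, 0, 0, 0, 0, 0, 0], [0, 0, 0, 0, 0, 0, 0], [0, 0, 0, 0, 0, 0, 0], [0, 0, 0, 0, 0, 0, 0], [0, 0, 0, 0, 0, 0, 0]],
  ],
)

```text
clock: 5.72
tcp_pos: [0.5164, -0.2207, 0.1181]
orientation: [-0.062, -0.703, -0.062, 0.706]
wrist_force: [-10.4, -3.4, 2.7]
finger_gap: 0.0003
```

```bash
python3 -c "
from h import *
rep()
im=env.read_camera('side')[:,:,::-1]
cv2.imwrite('pics/side3.png',cv2.resize(im[180:220,270:320],None,fx=12,fy=12,interpolation=cv2.INTER_CUBIC))
im=env.read_camera('top')[:,:,::-1]
cv2.imwrite('pics/top3.png',cv2.resize(im[160:240,285:370],None,fx=7,fy=7,interpolation=cv2.INTER_CUBIC))
"
```

```text
t 5.72 tcp [ 0.5164 -0.2207  0.1181] F [-10.4  -3.4   2.7] gap 0.0 q [-0.55  0.35 -0.19  1.04 -0.    2.42]
[[-0.004  0.174 -0.985]
 [-0.001 -0.985 -0.174]
 [-1.     0.     0.004]]
```

View pics/side3.png

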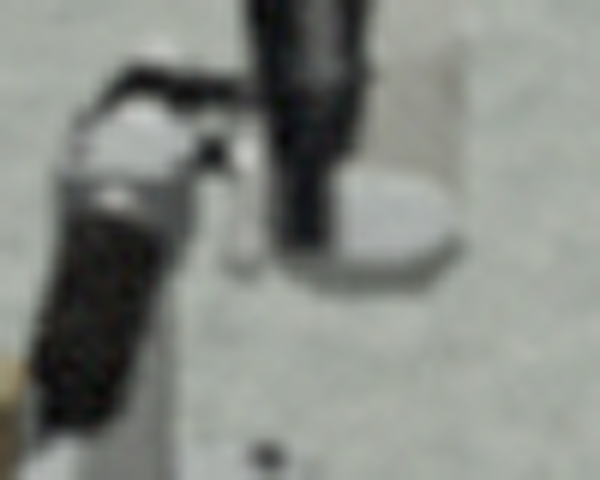

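View pics/top3.png

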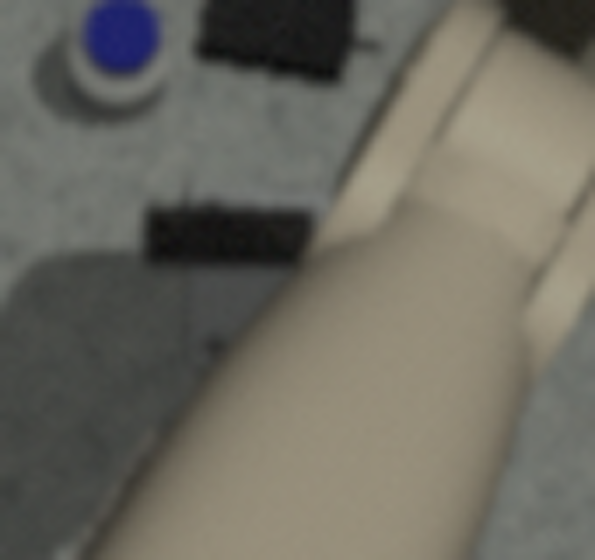

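Side crop: the lever's ball is at about (243,265), lying close to parallel with the bar. Force rose from 5.7 to 10.4 N with no travel, so it is against something hard. I check the ball against the predicted stop position.

```bash
python3 -c "
from h import *
print('seen',unc((243,262),(270,180),12))
for th in (0,.25,.32):
    p,b,n=press('short',th); print(th,proj('side',np.append(p+.028*b+.004*n,.137)))
"
```

```text
seen [289.79166667 201.375     ]
0 [297.678594   200.24008719]
0.25 [292.13896569 200.58135312]
0.32 [290.56704822 200.55092702]
```

Emit:
drive_tool(
  plan=[
    [[0, 0, 0, 0, 0, 0, 0], [0, 0, 0.3, 0, 0, 0, 0], [0, 0, 0.6, 0, 0, 0, 0], [0, 0, 1, 0, 0, 0, 0], [0, 0, 1, 0, 0, 0, 0]],
  ],
)

```text
clock: 6.23
tcp_pos: [0.4904, -0.2253, 0.1185]
orientation: [0.062, 0.705, 0.063, -0.704]
wrist_force: [0.5, -0.8, 1.1]
finger_gap: -0.0001
```

Emit:
drive_tool(
  plan=[
    [[0, 0, 1.5, 0, 0, 0, 0], [0, 0, 2, 0, 0, 0, 0], [0, 0, 1.5, 0, 0, 0, 0], [0, 0, 0, 0, 0, 0, 0], [0, 0, 0, 0, 0, 0, 0]],
  ],
)

```text
clock: 6.65
tcp_pos: [0.4408, -0.2343, 0.1188]
orientation: [0.062, 0.705, 0.062, -0.704]
wrist_force: [-0.2, -1.0, 0.8]
finger_gap: 0.0
```

```bash
python3 -c "
from h import *
rep((.40,-.10,.23))
im=env.read_camera('side')[:,:,::-1]
cv2.imwrite('pics/side4.png',cv2.resize(im[170:250,255:335],None,fx=7,fy=7,interpolation=cv2.INTER_CUBIC))
"
```

```text
t 6.65 tcp [ 0.4408 -0.2343  0.1188] F [-0.2 -1.   0.8] gap 0.0 q [-0.65  0.23 -0.35  0.99  0.    2.32]
[[ 0.002  0.174 -0.985]
 [-0.    -0.985 -0.174]
 [-1.     0.    -0.002]]
shift tool cm [-11.13 -13.93   1.65]
```

View pics/side4.png

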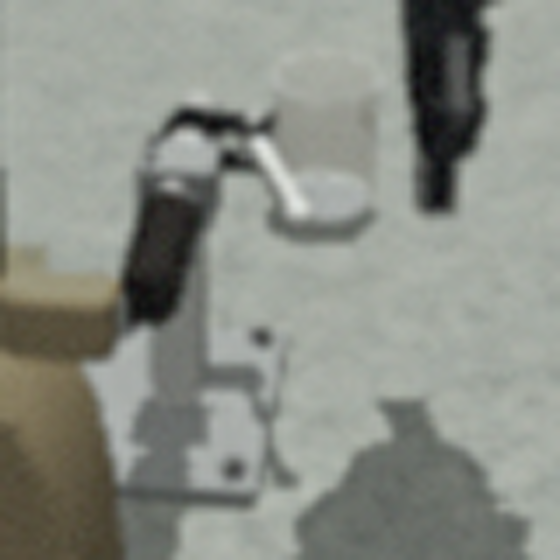

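The lever has sprung back: ball at (297,210), the same as at the start. When held, it was at 289.8 px against 290.6 predicted for the stop. Carrying this heading to the long lever would take joint 6 past its range, so I lift and turn the wrist half round, then press with the opposite side face.

Emit:
drive_tool(
  plan=[
    [[-3, 0, 0, 0, 0, 0, 0], [-4, 0, 0, 0, 0, 0, 0], [-4, 0, 0, 0, 0, 0, 0], [0, 0, 0, -5, 0, 0, 0], [0, 0, 0, -7, 0, 0, 0]],
  ],
)

```text
clock: 7.12
tcp_pos: [0.4437, -0.2354, 0.2318]
orientation: [0.139, 0.696, 0.135, -0.692]
wrist_force: [-1.0, -0.4, 0.2]
finger_gap: 0.0001
```

Emit:
drive_tool(
  plan=[
    [[0, 0, 0, -7, 0, 0, 0], [0, 0, 0, -7, 0, 0, 0], [0, 0, 0, -7, 0, 0, 0], [0, 0, 0, -7, 0, 0, 0], [0, 0, 0, -7, 0, 0, 0]],
  ],
)

```text
clock: 7.53
tcp_pos: [0.4421, -0.2341, 0.2285]
orientation: [0.34, 0.62, 0.34, -0.62]
wrist_force: [0.5, -0.2, 0.3]
finger_gap: -0.0
```

Emit:
drive_tool(
  plan=[
    [[0, 0, 0, -7, 0, 0, 0], [0, 0, 0, -7, 0, 0, 0], [0, 0, 0, -7, 0, 0, 0], [0, 0, 0, -7, 0, 0, 0], [0, 0, 0, -7, 0, 0, 0]],
  ],
)

```text
clock: 7.95
tcp_pos: [0.4421, -0.2341, 0.2285]
orientation: [0.511, 0.489, 0.51, -0.489]
wrist_force: [-0.4, 0.1, -0.5]
finger_gap: -0.0003
```

Emit:
drive_tool(
  plan=[
    [[0, 0, 0, -7, 0, 0, 0], [0, 0, 0, -7, 0, 0, 0], [0, 0, 0, -7, 0, 0, 0], [0, 0, 0, -7, 0, 0, 0], [0, 0, 0, -7, 0, 0, 0]],
  ],
)

```text
clock: 8.37
tcp_pos: [0.4421, -0.2341, 0.2285]
orientation: [0.635, 0.313, 0.634, -0.313]
wrist_force: [0.6, 0.7, -1.1]
finger_gap: 0.0003
```

Emit:
drive_tool(
  plan=[
    [[0, 0, 0, -7, 0, 0, 0], [0, 0, 0, -7, 0, 0, 0], [0, 0, 0, -7, 0, 0, 0], [0, 0, 0, -7, 0, 0, 0], [0, 0, 0, -7, 0, 0, 0]],
  ],
)

```text
clock: 8.78
tcp_pos: [0.4421, -0.2341, 0.2285]
orientation: [0.699, 0.108, 0.698, -0.108]
wrist_force: [-0.4, -0.3, -0.1]
finger_gap: 0.0004
```

```bash
python3 -c "
from h import *
rep((.42,.0,.23))"
```

```text
t 8.78 tcp [ 0.4421 -0.2341  0.2285] F [-0.4 -0.3 -0.1] gap 0.0 q [-0.65  0.17 -0.15  1.25  0.   -0.34]
[[ 0.001  0.301  0.954]
 [-0.     0.954 -0.301]
 [-1.     0.     0.001]]
shift tool cm [-0.16 21.66 -9.14]
```

Emit:
drive_tool(
  plan=[
    [[0, 0, 0, -6.5, 0, 0, 0], [0, 0, 0, -6.5, 0, 0, 0], [0, 0, 0, -6.5, 0, 0, 0], [0, 2, 0, 0, 0, 0, 0], [0, 3.5, 0, 0, 0, 0, 0]],
  ],
)

```text
clock: 9.2
tcp_pos: [0.4411, -0.181, 0.2282]
orientation: [0.708, -0.009, 0.706, 0.008]
wrist_force: [1.2, 1.0, 0.2]
finger_gap: -0.0002
```

Emit:
drive_tool(
  plan=[
    [[0, 4, 0, 0, 0, 0, 0], [0, 4, 0, 0, 0, 0, 0], [0, 4, 0, 0, 0, 0, 0], [0, 4, 0, 0, 0, 0, 0], [0, 4, 0, 0, 0, 0, 0]],
  ],
)

```text
clock: 9.62
tcp_pos: [0.4344, 0.023, 0.2287]
orientation: [0.708, -0.01, 0.706, 0.01]
wrist_force: [0.9, 1.2, -1.2]
finger_gap: -0.0003
```

Emit:
drive_tool(
  plan=[
    [[0, 4, 0, 0, 0, 0, 0], [0, 4, 0, 0, 0, 0, 0], [0, 4, 0, 0, 0, 0, 0], [0, 4, 0, 0, 0, 0, 0], [0, 4, 0, 0, 0, 0, 0]],
  ],
)

```text
clock: 10.03
tcp_pos: [0.4284, 0.2237, 0.2287]
orientation: [0.708, -0.01, 0.706, 0.011]
wrist_force: [0.8, -0.4, 0.2]
finger_gap: -0.0002
```

```bash
python3 -c "
from h import *
rep((.435,.36,.23))"
```

```text
t 10.03 tcp [0.4284 0.2237 0.2287] F [ 0.8 -0.4  0.2] gap -0.0 q [ 0.31  0.13 -0.19  1.25  0.    0.29]
[[ 0.002 -0.029  1.   ]
 [ 0.001  1.     0.029]
 [-1.     0.001  0.002]]
shift tool cm [-0.11 13.6   1.06]
```

Emit:
drive_tool(
  plan=[
    [[0, 4, 0.2, 0, 0, 0, 0], [0, 4, 0.2, 0, 0, 0, 0], [0, 4, 0.2, 0, 0, 0, 0], [0, 1.6, 0, 0, 0, 0, 0], [2, 0, 0, 0, 0, 0, 0]],
  ],
)

```text
clock: 10.45
tcp_pos: [0.4322, 0.3631, 0.2112]
orientation: [0.709, -0.01, 0.705, 0.014]
wrist_force: [2.2, 0.7, -0.8]
finger_gap: -0.0002
```

Emit:
drive_tool(
  plan=[
    [[3, 0, 0, 0, 0, 0, 0], [3, 0, 0, 0, 0, 0, 0], [2, 0, 0, 0, 0, 0, 0], [1.2, 0, 0, 0, 0, 0, 0], [0, 0, 0, 0, 0, 0, 0]],
  ],
)

```text
clock: 10.87
tcp_pos: [0.4286, 0.3567, 0.113]
orientation: [0.705, -0.011, 0.709, 0.009]
wrist_force: [-0.5, 0.3, -0.2]
finger_gap: -0.0001
```

```bash
python3 -c "
from h import *
p,b,n=press('long',.3); rep(np.append(p-.011*n,.117))
im=env.read_camera('side')[:,:,::-1]
cv2.imwrite('pics/side5.png',cv2.resize(im[265:365,225:345],None,fx=6,fy=6,interpolation=cv2.INTER_CUBIC))
"
```

```text
t 10.87 tcp [0.4286 0.3567 0.113 ] F [-0.5  0.3 -0.2] gap -0.0 q [ 0.55  0.35 -0.2   1.02  0.    0.52]
[[-0.005 -0.029  1.   ]
 [-0.002  1.     0.029]
 [-1.    -0.002 -0.005]]
shift tool cm [-0.44  0.54  7.56]
```

View pics/side5.png

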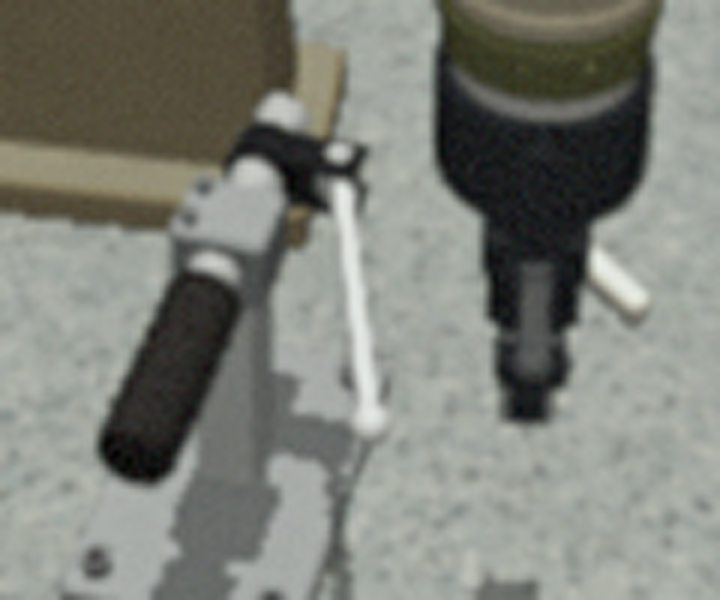

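The finger at (525,410) stands clear in front of the long lever, whose ball is at (372,418). I push in along tool +z.

Emit:
drive_tool(
  plan=[
    [[-0.3, 0.2, 1.2, 0, 0, 0, 0], [0, 0.1, 1.2, 0, 0, 0, 0], [0, 0, 0.8, 0, 0, 0, 0], [0, 0, 0.6, 0, 0, 0, 0], [0, 0, 0, 0, 0, 0, 0]],
  ],
)

```text
clock: 11.33
tcp_pos: [0.4701, 0.3613, 0.1201]
orientation: [0.708, -0.009, 0.706, 0.01]
wrist_force: [0.3, 0.2, 0.8]
finger_gap: 0.0003
```

Emit:
drive_tool(
  plan=[
    [[0, 0, 0.4, 0, 0, 0, 0], [0, 0, 0.4, 0, 0, 0, 0], [0, 0, 0.4, 0, 0, 0, 0], [0, 0, 0, 0, 0, 0, 0], [0, 0, 0, 0, 0, 0, 0]],
  ],
)

```text
clock: 11.75
tcp_pos: [0.4798, 0.3612, 0.1191]
orientation: [0.707, -0.01, 0.707, 0.01]
wrist_force: [-3.5, 0.9, 1.0]
finger_gap: 0.0
```

Emit:
drive_tool(
  plan=[
    [[0.1, 0, 0.3, 0, 0, 0, 0], [0.1, 0, 0.3, 0, 0, 0, 0], [0, 0, 0.3, 0, 0, 0, 0], [0, 0, 0.2, 0, 0, 0, 0], [0, 0, 0, 0, 0, 0, 0]],
  ],
)

```text
clock: 12.17
tcp_pos: [0.4915, 0.3616, 0.1171]
orientation: [0.707, -0.01, 0.707, 0.01]
wrist_force: [-3.9, 1.7, 1.1]
finger_gap: -0.0002
```

Emit:
drive_tool(
  plan=[
    [[0, 0, 0.3, 0, 0, 0, 0], [0, 0, 0.2, 0, 0, 0, 0], [0, 0, 0.2, 0, 0, 0, 0], [0, 0, 0, 0, 0, 0, 0], [0, 0, 0, 0, 0, 0, 0]],
  ],
)

```text
clock: 12.58
tcp_pos: [0.4979, 0.3618, 0.1171]
orientation: [0.707, -0.01, 0.707, 0.01]
wrist_force: [-5.3, 3.0, 1.2]
finger_gap: 0.0001
```

Emit:
drive_tool(
  plan=[
    [[0, 0, 0.2, 0, 0, 0, 0], [0, 0, 0.2, 0, 0, 0, 0], [0, 0, 0, 0, 0, 0, 0], [0, 0, 0, 0, 0, 0, 0], [0, 0, 0, 0, 0, 0, 0]],
  ],
)

```text
clock: 13.0
tcp_pos: [0.5017, 0.3617, 0.1171]
orientation: [0.707, -0.01, 0.707, 0.01]
wrist_force: [-5.2, 1.7, 1.2]
finger_gap: -0.0001
```

Emit:
drive_tool(
  plan=[
    [[0, 0, 0.1, 0, 0, 0, 0], [0, 0, 0.1, 0, 0, 0, 0], [0, 0, 0, 0, 0, 0, 0], [0, 0, 0, 0, 0, 0, 0], [0, 0, 0, 0, 0, 0, 0]],
  ],
)

```text
clock: 13.42
tcp_pos: [0.5035, 0.3617, 0.117]
orientation: [0.707, -0.01, 0.708, 0.01]
wrist_force: [-5.3, 2.6, 0.3]
finger_gap: -0.0002
```

Emit:
drive_tool(
  plan=[
    [[0, 0, 0.1, 0, 0, 0, 0], [0, 0, 0.1, 0, 0, 0, 0], [0, 0, 0, 0, 0, 0, 0], [0, 0, 0, 0, 0, 0, 0], [0, 0, 0, 0, 0, 0, 0]],
  ],
)

```text
clock: 13.83
tcp_pos: [0.5043, 0.3616, 0.117]
orientation: [0.706, -0.01, 0.708, 0.01]
wrist_force: [-9.2, 1.3, 3.1]
finger_gap: 0.0002
```

Force jumped to 9 N with only 0.8 mm of travel for the 2 mm commanded, so it's at the stop. One more millimetre, then hold and check.

Emit:
drive_tool(
  plan=[
    [[0, 0, 0.1, 0, 0, 0, 0], [0, 0, 0, 0, 0, 0, 0], [0, 0, 0, 0, 0, 0, 0], [0, 0, 0, 0, 0, 0, 0], [0, 0, 0, 0, 0, 0, 0]],
  ],
)

```text
clock: 14.25
tcp_pos: [0.5044, 0.3616, 0.1169]
orientation: [0.705, -0.01, 0.709, 0.01]
wrist_force: [-10.9, 1.3, 4.6]
finger_gap: 0.0002
```

Emit:
drive_tool(
  plan=[
    [[0, 0, 0, 0, 0, 0, 0], [0, 0, 0, 0, 0, 0, 0], [0, 0, 0, 0, 0, 0, 0], [0, 0, 0, 0, 0, 0, 0], [0, 0, 0, 0, 0, 0, 0]],
  ],
)

```text
clock: 14.67
tcp_pos: [0.5044, 0.3616, 0.1169]
orientation: [0.705, -0.01, 0.709, 0.01]
wrist_force: [-10.8, 1.7, 5.0]
finger_gap: -0.0001
```

```bash
python3 -c "
from h import *
rep()
im=env.read_camera('side')[:,:,::-1]
cv2.imwrite('pics/side6.png',cv2.resize(im[265:365,225:345],None,fx=6,fy=6,interpolation=cv2.INTER_CUBIC))
cv2.imwrite('pics/side6b.png',im)
for th in (0,.25,.3):
    p,b,n=press('long',th); print(th,(proj('side',np.append(p+.028*b+.004*n,.139))-[225,265])*6)
"
```

```text
t 14.67 tcp [0.5044 0.3616 0.1169] F [-10.8   1.7   5. ] gap -0.0 q [ 0.49  0.46 -0.03  1.09  0.    0.46]
[[-0.005 -0.029  1.   ]
 [-0.001  1.     0.029]
 [-1.    -0.001 -0.005]]
0 [369.69989371 418.69306088]
0.25 [281.22035741 415.55074806]
0.3 [263.8908484  412.85120941]
```

View pics/side6.png

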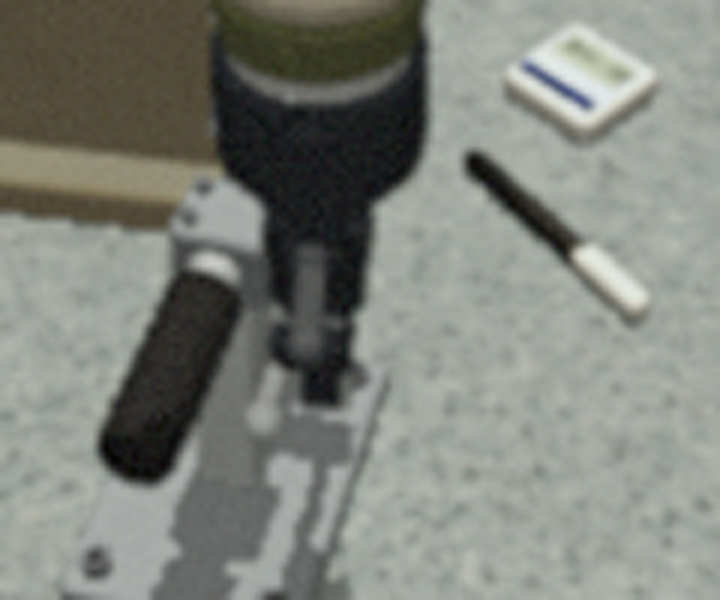

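View pics/side6b.png

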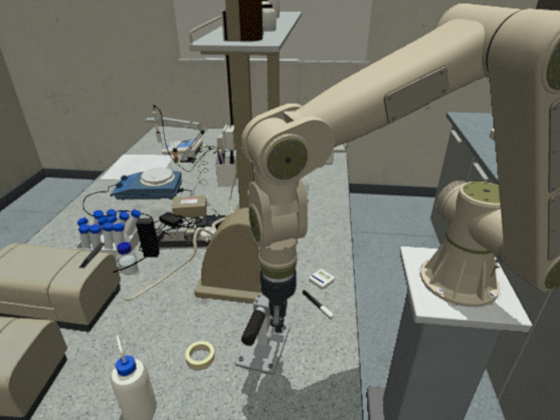

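The ball is at (263,415), against (264,413) predicted for 0.30 rad. The lever is at its stop with a steady 11 N or so, and the timer, pen and tape have not moved. Handing in.

```bash
python3 -c "
from h import *
rep(); print(env.hand_in())"
```

```text
t 14.72 tcp [0.5044 0.3616 0.1169] F [-10.9   0.7   4.1] gap -0.0 q [ 0.49  0.46 -0.03  1.09  0.    0.46]
[[-0.005 -0.029  1.   ]
 [-0.001  1.     0.029]
 [-1.    -0.001 -0.005]]
the job is handed in; nothing more can be done
None
```

I pressed both levers to their stops with the shut fingers and handed the job in at 14.7 s, still holding the long lever. `hand_in` gave no verdict.

- **Short lever (right stand):** I held it at its stop for over half a second at about 11 N. Its ball was at 289.8 px, against 290.6 px predicted for the stop. After I backed off, the picture showed it at its rest position.
- **Long lever (left stand):** it was held at its stop at about 11 N. Its ball was at about (263,415) in the crop, against (264,413) predicted for 0.30 rad.
- **Surroundings:** the last side view showed the timer, pen and tape in place. The arm hid the short stand and beaker in that view, so I did not re-check them after moving away; both were unchanged in the picture taken after the short lever was released.
- **Disagreement:** the fitted lever heights came out 2–4 mm above the stated 135 mm, which made no difference to the pressing.

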